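# Empty the transformer bracket and hold it over the amplifier chassis

### The arm

A 6-joint arm with a two-finger parallel gripper is mounted at the origin on the work surface. World frame = base frame: x ahead of the robot, y to its left, z up, the work surface at z = 0. Lengths are in m, angles in rad, forces in N, time in s.
With the tool pointing down it reaches from about 0.375 to 0.9 m from the base axis. Payload 3.1 kg.
Tool frame: the origin (TCP) lies midway between the tips of the shut fingers; the grasp point (between the pads) lies 19 mm behind it; z points along the fingers, y is the line along which they close (so a half turn about z gives the same grasp; the last joint's range is limited). The gripper opens to 85 mm and grips with 20 to 120 N. Pads are 22 mm wide; open, the fingers measure 114 mm over their backs; the gripper's body (76 mm by 85 mm) begins 54 mm behind the grasp point. The pads swing forward as they close: fully open they stand 13 mm farther back than shut.
Start: joints at [-0.178, 0.527, 1.433, -0, 1.181, -0.178], TCP at [0.625, 0, 0.231] pointing down, gripper open.
Joint ranges: [-3.08, 3.08], [-0.75, 2.2], [0.22, 2.44], [-1.43, 4.57], [0, 2.65], [-2.85, 2.85]. Speed limits (rad/s): [2.79, 2.79, 3.14, 3.14, 3.14, 3.14].

### API

Orientations are given as a rotation vector (axis times angle).
In Python, from rig import robot gives the robot as it stands. The module is installed in compiled form; this text tells all that it offers.
- The arm moves only by the shell command python3 -m crank 'ROWS' [FORCE]. ROWS is a JSON object of lists of equal length, an entry for each row: "translation": the shift along the tool's x, y, z in units of 0.15 m (1.0 is 0.15 m), a list of three; "turn": the turn, a rotation vector about the tool's x, y, z in units of 180 degrees (1.0 is 180 degrees), a list of three; "fingers": the opening, from -1 (shut) to 1 (fully open), so that 0 is half open. A call has 1 to 20 rows; each row is the pose to reach, as a shift and turn from the pose commanded when the call began, along the tool's axes at that moment, turning the shorter way round; what a row does not reach only later rows make up. A row lasts 1/10 s, in which the tool goes at most 50 mm and 8.59 degrees, less where a joint would pass 70% of its speed; a pose out of reach is approached as far as the arm can. A call with a number of a shift or a turn outside -1 to 1 is refused whole. A call with a gripper value outside its range is refused whole. The fingers move at their own pace and stop on an object; FORCE is the grip in N (left out, the last holds). Time passes only in rows, so rows that repeat a pose let the fingers close. It gives the time, the measured TCP pose, the force, the opening and the grip force at its end, in the units of the state.
- robot.observe(): the state, without advancing time (a new reading comes with each control period).
- robot.grab_frame(name): name is "scene" or "side" or "wrist"; returns a dict with "img" (384x512x3 uint8, red, green, blue), "intrinsics" (3x3 intrinsics, pixels), "position" and "rotation" of the camera in the world. Camera axes: x right, y down, z forward; pixel columns grow to the right and rows downward; lengths in m; the calibration is good to about 2 mm. A picture is of the moment at which its call begins. There is no depth.
- robot.sign_off(): hands the job in; it is judged then, once.
The state is a dict: "t": time; "joints": joint angles; "joint_velocities": joint speeds; "joint_efforts": joint torques, N m; "position": TCP position; "tcp_rot": TCP orientation; "ft_force": force on the tool from outside, world axes, zero at the start; "moment": the same for the moment, N m; "opening": finger opening in m; "grasp_force": force on a finger pad.
Only numpy, scipy, OpenCV 4.12 (cv2) and the standard library are available. Lean on these libraries where they do the work, as an engineer would, in place of code of your own. Each camera call takes 0.05 s, during which the arm holds its last target. There are 200 camera calls.

### The job

Lift the transformer bracket by its web at the balance point, level, with the three brown ceramic insulators still in its tray; then tip its open end over the blue parts box so that all three slide into the box, without touching them with the gripper. Then level the bracket again and hold it still about 5 cm above the green chassis, centred over its seat and lined up with it, the grey transformer block over the black rubber pad, and finish while still holding it there: do not set it down or let go. Leave the reel, carton, jar and cup standing where they are.

Things in the scene. Friction and masses are not known exactly. Their poses are not given: they have to be found in the camera images.
- bracket: transformer bracket, loose, 0.5 to 0.8 kg, flat on the bench: aluminium plate 240 (x) by 84 (y) by 4 mm, origin at the centre of its underside, z up. Shallow tray at its -x end, heavy grey block at its +x end, and between them (x -30 to 70 mm, y = 0) an upright yellow web 12 mm thick in y, its top 46 mm above the underside: pinch it across y from above, off the bracket's middle.
- bracket_balance (a point): balance point of the empty bracket: middle of the web's thickness, bracket x = +39.5 mm, 30 mm above the underside (16 mm below the web's top). With the insulators aboard it balances at about x = +33 mm. Axes as the bracket.
- bracket_lip (a point): middle of the tray's open edge, bracket x = -120 mm, on the tray floor (4 mm above the underside). Tray inside: x -120 to -32, y -38 to +38 mm, smooth floor, walls up to 18 mm at its sides and +x end; OPEN at this end, which roughly faces the robot at the start.
- bracket_block (a point): centre of the top of the heavy grey block (45 mm in x, 66 mm in y, x 70 to 115 mm): bracket x = +92.5 mm, 48 mm above the underside
- insulator0: one of three glazed brown ceramic insulators, cylinders 18 mm across and 14 mm high, 12 g, standing in the bracket's tray; slippery: it slides on the tray from 15 to 25 degrees of tilt. Origin at the centre of its underside.
- insulator1: one of three glazed brown ceramic insulators, cylinders 18 mm across and 14 mm high, 12 g, standing in the bracket's tray; slippery: it slides on the tray from 15 to 25 degrees of tilt. Origin at the centre of its underside.
- insulator2: one of three glazed brown ceramic insulators, cylinders 18 mm across and 14 mm high, 12 g, standing in the bracket's tray; slippery: it slides on the tray from 15 to 25 degrees of tilt. Origin at the centre of its underside.
- parts_box: blue open plastic parts box, fixed, 200 mm (x) by 160 mm (y) outside, 55 mm high, walls and floor 4 mm, origin at the centre of its underside, z up
- chassis: dark green amplifier chassis, fixed, 280 (x) by 150 (y) by 60 mm high, origin at the centre of its underside, z up. On top, a black rubber pad (70 x 90 mm) marks the +x end and four steel lugs 12 mm high (x +-115, y +-52 mm) frame the seat; knobs on the -x face. The bracket is to point as the chassis does, +x to +x.
- chassis_seat (a point): centre of the seat, on the chassis's top face, 60 mm above the bench; the bracket's origin belongs above it; axes as the chassis
- solder_reel: bystander: orange reel, 54 mm across, 44 mm high, origin at the centre of its underside
- carton: bystander: small white carton 50 x 50 x 85 mm high, origin at the centre of its underside
- flux_jar: bystander: amber jar, 52 mm across, 65 mm high, origin at the centre of its underside
- tin_cup: bystander: blue cup, 70 mm across, 70 mm high, origin at the centre of its underside

How it is judged:
On the way, in this order (a step that is already met when the one before it is completed fails the run):
1. the bracket is lifted level (within 0.17 rad) by its balance point (within 25 mm), its underside at least 40 mm up, with all three insulators still in its tray (height (world z) of bracket above 0.04 m and angle between bracket's own z axis and vertical below 0.17 rad and contact force between the fingers and bracket above 1 N and x of insulator0 in the frame of bracket between -0.122 and -0.03 m and z of insulator0 in the frame of bracket between 0 and 0.03 m and x of insulator1 in the frame of bracket between -0.122 and -0.03 m and z of insulator1 in the frame of bracket between 0 and 0.03 m and x of insulator2 in the frame of bracket between -0.122 and -0.03 m and z of insulator2 in the frame of bracket between 0 and 0.03 m and x of the grasp point in the frame of bracket between 0.012 and 0.062 m), for 0.2 s.
2. the bracket is tipped (over 0.2 rad) in the air and all three insulators are in the parts box (angle between bracket's own z axis and vertical above 0.2 rad and height (world z) of bracket_lip above 0.03 m and x of insulator0 in the frame of parts_box between -0.1 and 0.1 m and y of insulator0 in the frame of parts_box between -0.08 and 0.08 m and height (world z) of each of insulator0, insulator1, insulator2 below 0.05 m and x of insulator1 in the frame of parts_box between -0.1 and 0.1 m and y of insulator1 in the frame of parts_box between -0.08 and 0.08 m and x of insulator2 in the frame of parts_box between -0.1 and 0.1 m and y of insulator2 in the frame of parts_box between -0.08 and 0.08 m), for 0.1 s.
At the end, for the whole second after the job is handed in: Insulators in the box; bracket gripped within 25 mm of its balance point, still, level within 0.1 rad, within 25 mm of the seat's centre, lined up within 0.17 rad, block over the rubber pad, underside 25 to 85 mm above the chassis top, touching neither chassis nor box (x of insulator0 in the frame of parts_box between -0.1 and 0.1 m and y of insulator0 in the frame of parts_box between -0.08 and 0.08 m and height (world z) of each of insulator0, insulator1, insulator2 below 0.05 m and x of insulator1 in the frame of parts_box between -0.1 and 0.1 m and y of insulator1 in the frame of parts_box between -0.08 and 0.08 m and x of insulator2 in the frame of parts_box between -0.1 and 0.1 m and y of insulator2 in the frame of parts_box between -0.08 and 0.08 m and horizontal distance between bracket and chassis_seat below 0.025 m and angle between the x axis of bracket and the x axis of chassis, either way round below 0.17 rad and x of bracket_block in the frame of chassis above 0.04 m and angle between bracket's own z axis and vertical below 0.1 rad and z of bracket in the frame of chassis_seat between 0.025 and 0.085 m and linear speed of bracket below 0.03 m/s and contact force between the fingers and bracket above 2 N and contact force between bracket and chassis below 0.1 N and contact force between bracket and parts_box below 0.1 N and x of the grasp point in the frame of bracket between 0.012 and 0.062 m); the arm keeps its last pose, push and grip.
It fails at once if an insulator is touched by the gripper (contact force between the fingers and insulator0 above 0.3 N or contact force between the fingers and insulator1 above 0.3 N or contact force between the fingers and insulator2 above 0.3 N).
It fails at once if a bystander is shifted by more than 25 mm or tipped (distance of any of solder_reel, carton, flux_jar, tin_cup from where it was at the start of the episode above 0.025 m or angle between any of solder_reel, carton, flux_jar, tin_cup's own z axis and vertical above 0.5 rad).
It also fails if it takes over 61 s, if anything falls off the work surface, if the arm or the gripper's body presses on something with over 40 N, if the wrist force passes 120 N, or if a joint passes its speed limit or range.

## Working session

There is one attempt and no reset: what is moved stays moved. The work goes in short steps, Python scripts to look and compute and a shell command to move; the robot and the scene stay as the last step left them, time stands still between calls to the robot, and variables do not carry over. Pictures are saved under pics/ and viewed, at most 10 in all, crops included, and the job is handed in when it is done.

```bash
mkdir -p pics; cat > h.py <<'E'
import numpy as np,cv2
from rig import robot
def grab(n,f=None):
    d=robot.grab_frame(n)
    np.savez(f'{n}.npz',**{k:np.asarray(d[k]) for k in d})
    if f: cv2.imwrite('pics/'+f,cv2.cvtColor(d['img'],cv2.COLOR_RGB2BGR))
    return d
def ray(d,uv,z):
    uv=np.atleast_2d(uv).astype(float)
    K=np.array(d['intrinsics']);R=np.array(d['rotation'])
    if R.shape!=(3,3): R=cv2.Rodrigues(R)[0]
    r=(R@np.linalg.inv(K)@np.c_[uv,np.ones(len(uv))].T).T
    p=np.array(d['position']);return p+r*((z-p[2])/r[:,2])[:,None]
E
python3 - <<'E'
from h import *
a=grab('scene','s1.png');b=grab('side','d1.png')
for d in(a,b):print(d['position'],d['rotation'],d['intrinsics'])
print(robot.observe())
E
```

```text
[1.05746139 0.14523657 0.81758033] [-1.64158927 -2.18051508  0.65244245] [[405.03987697   0.         250.76126379]
 [  0.         405.03987697 188.92842202]
 [  0.           0.           1.        ]]
[ 0.21400791 -0.48155218  0.56870425] [-2.18708464  0.7019343  -0.32990832] [[395.41007794   0.         257.07366381]
 [  0.         395.41007794 191.68137592]
 [  0.           0.           1.        ]]
{'t': 0.1, 'joints': array([-1.78537647e-01,  5.28373879e-01,  1.43376725e+00, -3.13480668e-06,
        1.18143893e+00, -1.78486453e-01]), 'joint_velocities': array([-0.00150981, -0.00285892, -0.0017391 , -0.00030932,  0.00052539,
       -0.00047604]), 'joint_efforts': array([ 4.33945943e-04, -4.43301880e+01, -1.78587180e+01, -2.04061280e-04,
        3.88642526e-03,  1.10165692e-05]), 'position': array([6.24349599e-01, 1.22431205e-04, 2.30433279e-01]), 'tcp_rot': array([-2.22034343e+00, -2.22023241e+00,  1.78321932e-03]), 'ft_force': array([-0.77967238, -0.38271902,  0.32247843]), 'moment': array([-0.00036076,  0.02565658,  0.00627898]), 'grasp_force': 0.0, 'opening': 0.08515672828812124}
```

View pics/s1.png

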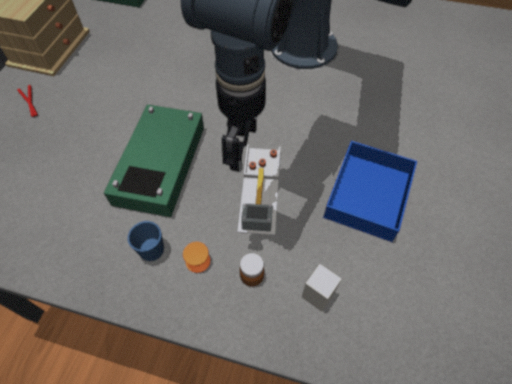

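View pics/d1.png

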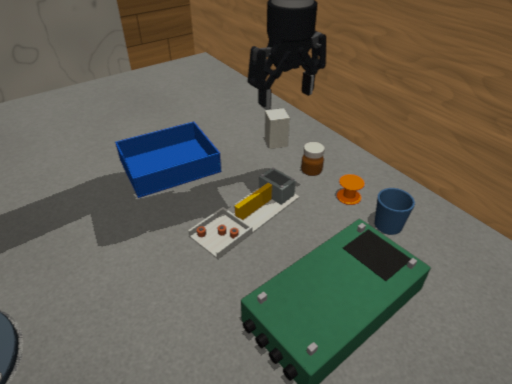

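The scene view shows the bracket at about (260,190) with its tray end towards the robot. The box is at (372,190), the chassis at (155,160) with its pad at (141,181), and the cup, reel, jar and carton lie along the far side. The side view agrees: web at (254,201), pad at (377,253).

```bash
cat > m.py <<'E'
from h import *
def load(n): return dict(np.load(n+'.npz'))
def mask(d,lo,hi):
    m=cv2.inRange(cv2.cvtColor(d['img'],cv2.COLOR_RGB2HSV),lo,hi)
    n,l,s,c=cv2.connectedComponentsWithStats(m)
    return m,l,s,c
def big(d,lo,hi):
    m,l,s,c=mask(d,lo,hi);i=1+np.argmax(s[1:,4]);return (l==i).astype(np.uint8),s[i],c[i]
def quad(mk):
    c=max(cv2.findContours(mk,0,1)[0],key=cv2.contourArea);h=cv2.convexHull(c)
    return h[:,0],cv2.approxPolyDP(h,0.03*cv2.arcLength(h,True),True)[:,0]
E
python3 - <<'E'
from m import *
np.set_printoptions(precision=3,suppress=True)
for n in('scene','side'):
    d=load(n);print(n)
    y,s,c=big(d,(20,130,60),(35,255,255));h,q=quad(y);print('web',s,c,q.tolist());print(ray(d,q,.046)[:,:2].tolist())
    g,s,c=big(d,(60,80,20),(90,255,255));h,q=quad(g);print('chassis',q.tolist());print(ray(d,q,.06)[:,:2].tolist())
    b,s,c=big(d,(108,150,40),(125,255,255));h,q=quad(b);print('box',s,q.tolist());print(ray(d,q,.055)[:,:2].tolist())
    # pad : black pixels inside chassis hull
    gh=cv2.fillConvexPoly(np.zeros_like(g),quad(g)[0],1)
    p=((d['img'].max(2)<25)&(cv2.erode(gh,np.ones((7,7)))>0)).astype(np.uint8)
    h,q=quad(p);print('pad',q.tolist());print(ray(d,q,.06)[:,:2].tolist())
    # lugs: grey bright on chassis top
    hsv=cv2.cvtColor(d['img'],cv2.COLOR_RGB2HSV)
    l=((hsv[...,1]<60)&(hsv[...,2]>90)&(gh>0)).astype(np.uint8)
    _,_,st,ce=cv2.connectedComponentsWithStats(l)
    for a,e in zip(st[1:],ce[1:]):
        if a[4]>8: print('lug',a[4],e,ray(d,e,.07)[0,:2])
    m,l,st,ce=mask(d,(0,100,40),(12,255,200))
    for a,e in zip(st[1:],ce[1:]):
        if 10<a[4]<200 : print('ins',a[4],e,ray(d,e,.012)[0,:2])
d=load('scene')
print('byst cup,reel,jar,carton',ray(d,[[146,235]],.07)[0],ray(d,[[197,251]],.044)[0],ray(d,[[252,263]],.065)[0],ray(d,[[324,280]],.085)[0])
E
```

```text
scene
web [257 169   6  34 109] [259.752 183.349] [[262, 169], [258, 202], [258, 176]]
[[0.5185909133078139, 0.009097736144607627], [0.6080954809192551, 0.024425207479017164], [0.5403758352302931, 0.005462634883217715]]
chassis [[147, 106], [200, 114], [170, 215], [105, 193]]
[[0.41650388843904673, -0.32638670225057614], [0.40571077439392356, -0.18506277769563861], [0.699242303553767, -0.1460262184143422], [0.6869055885796527, -0.30668657199983035]]
box [ 325  142   91   99 5890] [[351, 142], [415, 162], [391, 240], [325, 217]]
[[0.38861319783852977, 0.1964774834453027], [0.40803043895590363, 0.34885080456937767], [0.6263214150924292, 0.31493427198409085], [0.6101396195372472, 0.1740315243795456]]
pad [[144, 192]]
[[0.6606928199093887, -0.22418039432406567]]
lug 21 [150.143 108.143] [ 0.43  -0.309]
lug 26 [189.615 114.5  ] [ 0.423 -0.205]
lug 30 [114.4   182.433] [ 0.661 -0.294]
lug 29 [159.276 190.483] [ 0.653 -0.189]
ins 40 [50.325  7.45 ] [ 0.044 -0.859]
ins 41 [58.22  24.854] [ 0.121 -0.783]
ins 33 [65.788 41.242] [ 0.189 -0.716]
ins 197 [ 28.569 100.254] [ 0.445 -0.683]
ins 21 [
[... 1415 characters left out ...]
5432656925], [0.39644759968085663, -0.31541344643962255], [0.39520111417232195, -0.3209156909385458], [0.3933231114853065, -0.3211549783046954], [0.3926650169137794, -0.3159162221957642], [0.3934982768333498, -0.3149108943300462]]
lug 32 [361.5 225.5] [ 0.655 -0.188]
lug 39 [412.59  260.872] [ 0.662 -0.292]
lug 50 [261.8  295.36] [ 0.425 -0.204]
lug 65 [312.262 346.462] [ 0.432 -0.308]
ins 24 [339.125 192.375] [ 0.742 -0.056]
ins 12 [357.75 192.25] [ 0.775 -0.079]
ins 61 [221.639 229.689] [ 0.475 -0.004]
ins 72 [200.764 230.986] [0.44  0.017]
ins 57 [233.561 232.333] [ 0.49  -0.023]
byst cup,reel,jar,carton [ 0.761 -0.172  0.07 ] [ 0.756 -0.066  0.044] [0.758 0.054 0.065] [0.762 0.196 0.085]
```

```bash
python3 -m crank '{"translation":[[0.12,-0.32,0.2],[0.12,-0.32,0.2],[0.12,-0.32,0.2],[0.12,-0.32,0.2],[0.12,-0.32,0.2],[0.12,-0.32,0.2],[0.12,-0.32,0.2],[0.12,-0.32,0.2],[0.12,-0.32,0.2],[0.12,-0.32,0.2],[0.12,-0.32,0.2],[0.12,-0.32,0.2],[0.12,-0.32,0.2]],"turn":[[0,0,0.436],[0,0,0.436],[0,0,0.436],[0,0,0.436],[0,0,0.436],[0,0,0.436],[0,0,0.436],[0,0,0.436],[0,0,0.436],[0,0,0.436],[0,0,0.436],[0,0,0.436],[0,0,0.436]],"fingers":[1,1,1,1,1,1,1,1,1,1,1,1,1]}' 100
python3 - <<'E'
from m import *
np.set_printoptions(precision=3,suppress=True)
o=robot.observe();print(o['position'],cv2.Rodrigues(o['tcp_rot'])[0].T,o['joints'])
d=grab('wrist','w1.png');print(d['position'])
y,s,c=big(d,(20,130,60),(35,255,255));h,q=quad(y);print(s,c,q.tolist());print(ray(d,q,.046)[:,:2])
d=grab('scene');y,s,c=big(d,(20,100,60),(38,255,255));h,q=quad(y);print(s,ray(d,q,.046)[:,:2])
E
```

```text
t: 1.4
position: [0.577, 0.018, 0.2013]
tcp_rot: [-3.126, -0.317, 0.0]
ft_force: [-0.2, 0.5, 0.3]
opening: 0.0855
grasp_force: 0.0
[0.577 0.018 0.201] [[ 0.98   0.201 -0.   ]
 [ 0.201 -0.98  -0.   ]
 [-0.     0.    -1.   ]] [-0.162  0.5    1.586  0.     1.056  1.206]
[0.654 0.034 0.344]
[250 139  11  85 860] [254.897 180.288] [[260, 139], [259, 223], [251, 223], [251, 139]]
[[0.614 0.021]
 [0.519 0.002]
 [0.517 0.011]
 [0.612 0.03 ]]
[258 168   6  29 107] [[0.516 0.008]
 [0.54  0.017]
 [0.593 0.02 ]
 [0.521 0.002]]
```

View pics/w1.png

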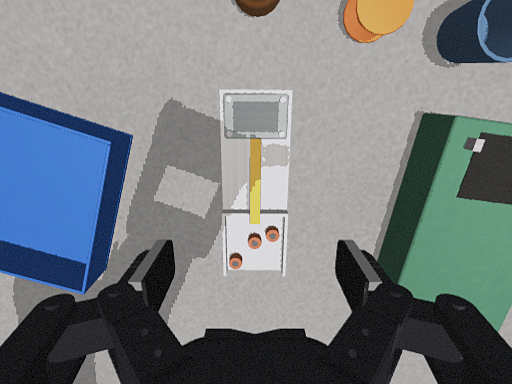

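The wrist view shows the web pinchable, at columns 251–260 and rows 139–223. It is aligned with the tool, and the insulators are well away in the tray at about (235,261), (254,241) and (272,234).

```bash
python3 -m crank '{"translation":[[0.03,0,0.3],[0.03,0,0.6],[0.03,0,0.85],[0.03,0,0.95],[0.03,0,0.95]],"turn":[[0,0,0],[0,0,0],[0,0,0],[0,0,0],[0,0,0]],"fingers":[1,1,1,1,1]}'
python3 -m crank '{"translation":[[0,0,0.12],[0,0,0.22],[0,0,0.28],[0,0,0.31],[0,0,0.31],[0,0,0.31],[0,0,0.31],[0,0,0.31],[0,0,0.31],[0,0,0.31],[0,0,0.31],[0,0,0.31],[0,0,0.31],[0,0,0.31],[0,0,0.31],[0,0,0.31],[0,0,0.31]],"turn":[[0,0,0],[0,0,0],[0,0,0],[0,0,0],[0,0,0],[0,0,0],[0,0,0],[0,0,0],[0,0,0],[0,0,0],[0,0,0],[0,0,0],[0,0,0],[0,0,0],[0,0,0],[0,0,0],[0,0,0]],"fingers":[1,1,1,1,1,0.6,0.3,0,-0.2,-0.4,-0.6,-0.8,-1,-1,-1,-1,-1]}' 100
```

```text
t: 2.0
position: [0.5794, 0.0192, 0.0561]
tcp_rot: [-3.124, -0.316, 0.009]
ft_force: [-0.1, -0.2, 0.1]
opening: 0.0854
grasp_force: 0.0
t: 3.7
position: [0.5815, 0.0188, 0.0126]
tcp_rot: [3.126, 0.315, 0.0]
ft_force: [-0.8, -1.9, 4.9]
opening: 0.0106
grasp_force: 97.6
```

Gripped, so I lift smoothly by about 13 cm.

```bash
python3 -m crank '{"translation":[[0,0,-0.01],[0,0,-0.03],[0,0,-0.07],[0,0,-0.13],[0,0,-0.2],[0,0,-0.28],[0,0,-0.36],[0,0,-0.44],[0,0,-0.52],[0,0,-0.6],[0,0,-0.68],[0,0,-0.75],[0,0,-0.81],[0,0,-0.85],[0,0,-0.88],[0,0,-0.9],[0,0,-0.9],[0,0,-0.9]],"turn":[[0,0,0],[0,0,0],[0,0,0],[0,0,0],[0,0,0],[0,0,0],[0,0,0],[0,0,0],[0,0,0],[0,0,0],[0,0,0],[0,0,0],[0,0,0],[0,0,0],[0,0,0],[0,0,0],[0,0,0],[0,0,0]],"fingers":[-1,-1,-1,-1,-1,-1,-1,-1,-1,-1,-1,-1,-1,-1,-1,-1,-1,-1]}'
python3 - <<'E'
from h import *
a=grab('wrist');b=grab('side')
cv2.imwrite('pics/l1.png',cv2.cvtColor(np.hstack([a['img'][:,80:440],b['img'][:,100:460]]),cv2.COLOR_RGB2BGR))
E
```

```text
t: 5.5
position: [0.5811, 0.019, 0.147]
tcp_rot: [-3.126, -0.315, 0.001]
ft_force: [0.4, 0.3, -5.3]
opening: 0.0105
grasp_force: 102.0
```

View pics/l1.png

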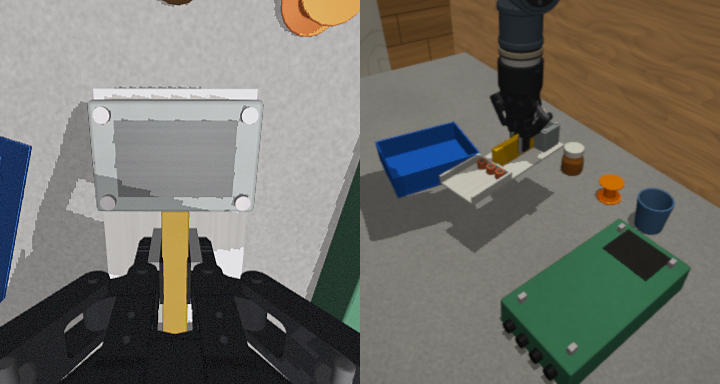

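```bash
cat > tilt.py <<'E'
from m import *
np.set_printoptions(precision=3,suppress=True)
def rot(d):
    R=np.array(d['rotation']);return R if R.shape==(3,3) else cv2.Rodrigues(R)[0]
def block(d,px):
    # px: block-top corners, order (+x,+y),(+x,-y),(-x,-y),(-x,+y)
    obj=np.array([[.115,.033,.048],[.115,-.033,.048],[.07,-.033,.048],[.07,.033,.048]])
    ok,rv,tv,err=cv2.solvePnPGeneric(obj,np.array(px,float),d['intrinsics'],None,flags=cv2.SOLVEPNP_IPPE)
    for r,t,e in zip(rv,tv,err):
        R=rot(d)@cv2.Rodrigues(r)[0];p=d['position']+rot(d)@t[:,0]
        print('origin',p,'xaxis',R[:,0],'zaxis',R[:,2],'err',e)
E
python3 - <<'E'
from tilt import *
d=load('wrist');print(rot(d))
block(d,[[170,101],[343,99],[337,211],[177,211]])
a=load('side')
i=a['img'][140:220,170:480][:, :]
big_=cv2.resize(a['img'][100:220,170:330],None,fx=4.8,fy=4.8,interpolation=cv2.INTER_CUBIC)
cv2.imwrite('pics/l2.png',cv2.cvtColor(big_,cv2.COLOR_RGB2BGR))
E
```

```text
[[ 0.2   -0.932 -0.302]
 [-0.98  -0.19  -0.061]
 [-0.001  0.308 -0.951]]
origin [0.576 0.017 0.263] xaxis [ 0.159 -0.983 -0.09 ] zaxis [-0.41   0.017 -0.912] err [254.918]
origin [0.544 0.011 0.225] xaxis [ 0.194 -0.942  0.274] zaxis [ 0.021 -0.275 -0.961] err [258.65]
```

View pics/l2.png

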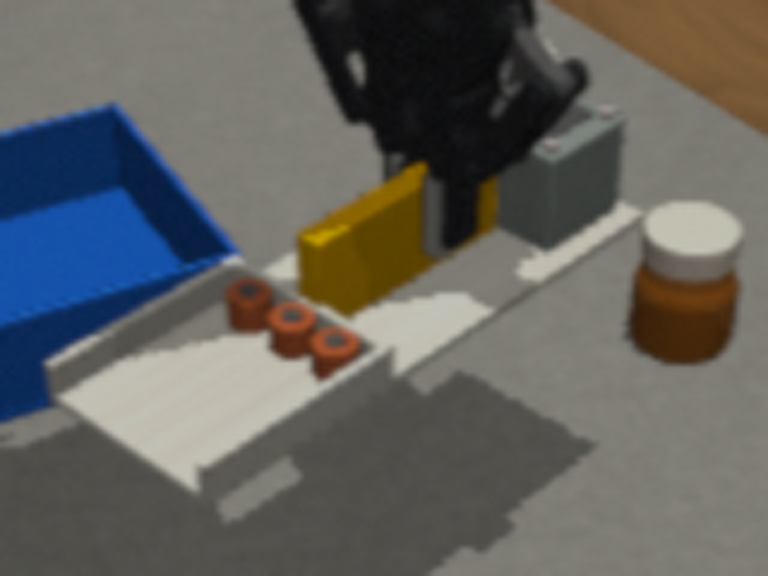

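The insulators have slid against the tray's +x wall, at about (248,303), (290,327) and (335,350) in the crop. That means the block end sagged during the lift, so I need the actual tilt.

```bash
sed -i 's/,.048\]/,0]/g; s/t\[:,0\]/t[:,0]-.048*R[:,2]/' tilt.py
python3 - <<'E'
from tilt import *
block(load('wrist'),[[170,101],[343,99],[337,211],[177,211]])
from scipy.spatial.transform import Rotation as Ro
from scipy.optimize import least_squares
# side view tray/plate points, crop px /4.8 + offset ; bracket coordinates
a=load('side');px=np.array([[55,398],[200,492],[385,352],[240,260],[640,212],[550,248],[625,118],[302,235]])/4.8+[170,100]
ob=np.array([[-.12,.042,0],[-.12,-.042,0],[-.03,-.042,.018],[-.03,.042,.018],[.12,-.042,.004],[.07,-.033,.004],[.115,-.033,.048],[-.03,.006,.046]])
ok,r,t=cv2.solvePnP(ob,px,a['intrinsics'],None)
pr=cv2.projectPoints(ob,r,t,a['intrinsics'],None)[0][:,0];print(pr-px)
R=rot(a)@cv2.Rodrigues(r)[0];print(a['position']+rot(a)@t[:,0],R)
E
```

```text
origin [0.547 0.011 0.129] xaxis [0.978 0.207 0.031] zaxis [-0.031 -0.001  1.   ] err [1.742]
origin [0.536 0.009 0.176] xaxis [ 0.884  0.186 -0.428] zaxis [0.419 0.089 0.904] err [3.868]
[[ 1.163 -0.475]
 [ 0.697  1.394]
 [-0.013 -1.402]
 [-0.474 -0.693]
 [ 0.891  0.235]
 [-0.488  1.38 ]
 [-0.048  0.05 ]
 [-1.745 -0.471]]
[0.556 0.026 0.121] [[ 0.987 -0.157 -0.023]
 [ 0.158  0.987  0.018]
 [ 0.02  -0.022  1.   ]]
```

The bracket is level within about 0.03 rad, and all three insulators are in the tray. Next I carry it gently toward the box.

```bash
python3 -m crank '{"translation":[[0.004,-0.01,0],[0.012,-0.03,0],[0.023,-0.056,-0.01],[0.04,-0.094,-0.01],[0.06,-0.14,-0.01],[0.08,-0.2,-0.02],[0.11,-0.26,-0.02],[0.14,-0.34,-0.03],[0.17,-0.41,-0.03],[0.2,-0.49,-0.04],[0.23,-0.56,-0.04],[0.265,-0.64,-0.05],[0.29,-0.7,-0.05],[0.315,-0.76,-0.05],[0.34,-0.82,-0.06],[0.36,-0.865,-0.06],[0.375,-0.9,-0.06],[0.382,-0.92,-0.06],[0.388,-0.935,-0.06],[0.39,-0.94,-0.06]],"turn":[[0,0,-0.001],[0,0,-0.002],[0,0,-0.003],[0,0,-0.005],[0,0,-0.006],[0,0,-0.008],[0,0,-0.01],[0,0,-0.012],[0,0,-0.014],[0,0,-0.016],[0,0,-0.018],[0,0,-0.02],[0,0,-0.022],[0,0,-0.024],[0,0,-0.026],[0,0,-0.028],[0,0,-0.03],[0,0,-0.031],[0,0,-0.032],[0,0,-0.032]],"fingers":[-1,-1,-1,-1,-1,-1,-1,-1,-1,-1,-1,-1,-1,-1,-1,-1,-1,-1,-1,-1]}'
python3 - <<'E'
from h import *
o=robot.observe();R=cv2.Rodrigues(o['tcp_rot'])[0];print(R.T@(np.array([.640,.319,.165])-o['position'])/.15,R[:,0])
E
```

```text
t: 7.6
position: [0.6104, 0.1688, 0.1562]
tcp_rot: [3.106, 0.472, -0.001]
ft_force: [-2.8, -0.2, -7.7]
opening: 0.0105
grasp_force: 103.1
[ 0.48568699 -0.8978376  -0.05878386] [ 9.54855390e-01  2.97070696e-01 -4.31375160e-04]
```

```bash
python3 -m crank '{"translation":[[0.005,-0.01,0],[0.015,-0.028,0],[0.03,-0.055,-0.01],[0.05,-0.09,-0.01],[0.075,-0.135,-0.01],[0.105,-0.19,-0.02],[0.14,-0.25,-0.02],[0.18,-0.325,-0.03],[0.215,-0.4,-0.03],[0.255,-0.47,-0.04],[0.295,-0.54,-0.04],[0.335,-0.61,-0.05],[0.365,-0.675,-0.05],[0.395,-0.73,-0.05],[0.425,-0.78,-0.06],[0.45,-0.83,-0.06],[0.47,-0.865,-0.06],[0.48,-0.885,-0.06],[0.486,-0.895,-0.06],[0.486,-0.898,-0.06]],"turn":[[0,0,-0.001],[0,0,-0.002],[0,0,-0.003],[0,0,-0.005],[0,0,-0.006],[0,0,-0.008],[0,0,-0.01],[0,0,-0.012],[0,0,-0.014],[0,0,-0.016],[0,0,-0.018],[0,0,-0.02],[0,0,-0.022],[0,0,-0.024],[0,0,-0.026],[0,0,-0.028],[0,0,-0.03],[0,0,-0.031],[0,0,-0.032],[0,0,-0.032]],"fingers":[-1,-1,-1,-1,-1,-1,-1,-1,-1,-1,-1,-1,-1,-1,-1,-1,-1,-1,-1,-1]}'
python3 - <<'E'
from h import *
b=grab('side')
a=grab('scene')
cv2.imwrite('pics/b1.png',cv2.cvtColor(np.hstack([cv2.resize(b['img'][20:220,80:280],(400,400)),cv2.resize(a['img'][80:280,240:440],(400,400))]),cv2.COLOR_RGB2BGR))
E
```

```text
t: 9.6
position: [0.6402, 0.319, 0.1652]
tcp_rot: [3.078, 0.627, -0.0]
ft_force: [1.9, 0.7, -7.7]
opening: 0.0106
grasp_force: 102.4
```

View pics/b1.png

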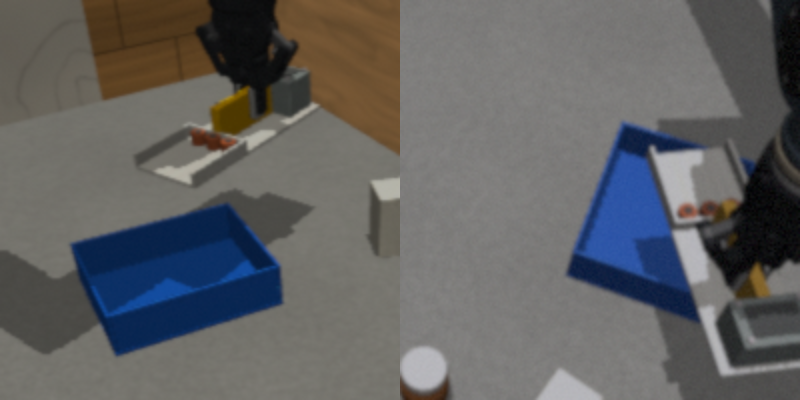

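```bash
python3 - <<'E'
from m import *
d=load('scene');print(ray(d,[[365,153],[407,149]],.165))
E
```

```text
[[0.50606299 0.22067981 0.165     ]
 [0.47242213 0.30159032 0.165     ]]
```

The lip centre is at about (0.489, 0.261), over the box. Now I tip it slowly.

```bash
python3 -m crank '{"translation":[[0,0,0],[0,0,0],[0,0,0],[0,0,0],[0,0,0],[0,0,0],[0,0,0],[0,0,0],[0,0,0],[0,0,0],[0,0,0],[0,0,0],[0,0,0],[0,0,0],[0,0,0],[0,0,0],[0,0,0],[0,0,0],[0,0,0],[0,0,0]],"turn":[[0,0.004,0],[0,0.012,0],[0,0.02,0],[0,0.03,0],[0,0.04,0],[0,0.05,0],[0,0.06,0],[0,0.07,0],[0,0.08,0],[0,0.09,0],[0,0.1,0],[0,0.107,0],[0,0.114,0],[0,0.121,0],[0,0.128,0],[0,0.135,0],[0,0.142,0],[0,0.148,0],[0,0.153,0],[0,0.156,0]],"fingers":[-1,-1,-1,-1,-1,-1,-1,-1,-1,-1,-1,-1,-1,-1,-1,-1,-1,-1,-1,-1]}'
python3 -m crank '{"translation":[[0,0,0],[0,0,0],[0,0,0],[0,0,0],[0,0,0],[0,0,0],[0,0,0],[0,0,0],[0,0,0],[0,0,0],[0,0,0],[0,0,0]],"turn":[[0,0.003,0],[0,0.006,0],[0,0.009,0],[0,0.012,0],[0,0.015,0],[0,0.018,0],[0,0.02,0],[0,0.02,0],[0,0.02,0],[0,0.02,0],[0,0.02,0],[0,0.02,0]],"fingers":[-1,-1,-1,-1,-1,-1,-1,-1,-1,-1,-1,-1]}'
python3 - <<'E'
from h import *
b=grab('side')
a=grab('scene')
cv2.imwrite('pics/b2.png',cv2.cvtColor(np.hstack([cv2.resize(b['img'][20:220,80:280],(400,400)),cv2.resize(a['img'][80:280,240:440],(400,400))]),cv2.COLOR_RGB2BGR))
E
```

```text
t: 11.7
position: [0.6393, 0.3186, 0.1651]
tcp_rot: [-2.898, -0.591, -0.723]
ft_force: [-0.1, -0.0, -7.5]
opening: 0.0105
grasp_force: 100.2
t: 12.9
position: [0.6402, 0.3191, 0.1654]
tcp_rot: [-2.863, -0.583, -0.812]
ft_force: [0.5, 0.5, -7.0]
opening: 0.0106
grasp_force: 100.2
```

View pics/b2.png

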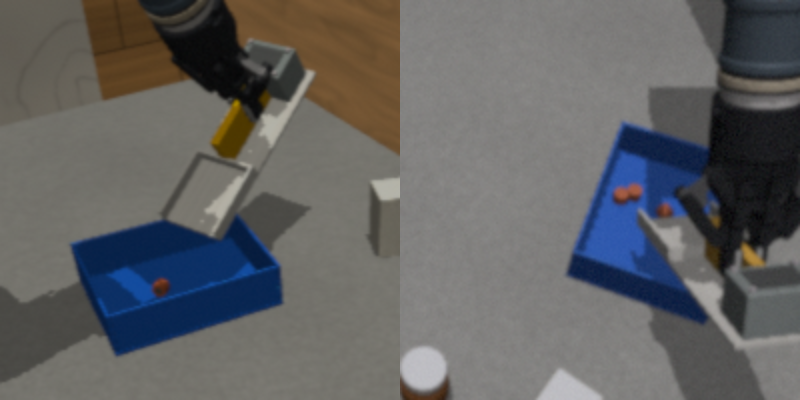

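All three insulators are in the box, at about (620,194), (636,190) and (665,210) in the right half. Now I level the bracket.

```bash
python3 -m crank '{"translation":[[0,0,0],[0,0,0],[0,0,0],[0,0,0],[0,0,0],[0,0,0],[0,0,0],[0,0,0],[0,0,0],[0,0,0],[0,0,0],[0,0,0],[0,0,0]],"turn":[[0,-0.01,0],[0,-0.025,0],[0,-0.045,0],[0,-0.065,0],[0,-0.085,0],[0,-0.105,0],[0,-0.125,0],[0,-0.145,0],[0,-0.16,0],[0,-0.17,0],[0,-0.176,0],[0,-0.176,0],[0,-0.176,0]],"fingers":[-1,-1,-1,-1,-1,-1,-1,-1,-1,-1,-1,-1,-1]}'
python3 -m crank '{"translation":[[0,0.02,-0.02],[0,0.06,-0.06],[0,0.12,-0.1],[0,0.2,-0.14],[0,0.3,-0.18],[0,0.42,-0.2],[0,0.55,-0.2],[0,0.68,-0.2],[0,0.8,-0.2],[0,0.9,-0.2],[0,0.96,-0.2],[0,0.99,-0.2],[0,1,-0.2],[0,1,-0.2]],"turn":[[0,0,0.004],[0,0,0.01],[0,0,0.016],[0,0,0.024],[0,0,0.032],[0,0,0.04],[0,0,0.05],[0,0,0.06],[0,0,0.07],[0,0,0.08],[0,0,0.09],[0,0,0.1],[0,0,0.104],[0,0,0.104]],"fingers":[-1,-1,-1,-1,-1,-1,-1,-1,-1,-1,-1,-1,-1,-1]}'
python3 - <<'E'
from h import *
o=robot.observe();R=cv2.Rodrigues(o['tcp_rot'])[0];print(R.T@(np.array([.578,-.246,.175])-o['position'])/.15,R[:,0])
E
```

```text
t: 14.3
position: [0.6402, 0.3191, 0.1651]
tcp_rot: [-3.078, -0.627, -0.001]
ft_force: [-0.6, -0.4, -8.4]
opening: 0.0108
grasp_force: 100.1
t: 15.7
position: [0.6986, 0.1815, 0.1952]
tcp_rot: [-3.139, -0.119, 0.001]
ft_force: [-0.2, 0.6, -7.2]
opening: 0.0107
grasp_force: 100.0
[-1.01662568  2.78161423  0.13399941] [ 9.97152029e-01  7.54168049e-02 -3.70023441e-04]
```

```bash
for i in 1 2 3; do python3 -m crank '{"translation":[[-0.01,0.02,0],[-0.02,0.06,0],[-0.04,0.12,0],[-0.07,0.2,0.01],[-0.11,0.3,0.01],[-0.15,0.41,0.02],[-0.19,0.52,0.02],[-0.23,0.63,0.03],[-0.27,0.73,0.04],[-0.3,0.82,0.04],[-0.32,0.88,0.04],[-0.335,0.915,0.04],[-0.34,0.925,0.04],[-0.34,0.925,0.04]],"turn":[[0,0,0],[0,0,0],[0,0,0],[0,0,0],[0,0,0],[0,0,0],[0,0,0],[0,0,0],[0,0,0],[0,0,0],[0,0,0],[0,0,0],[0,0,0],[0,0,0]],"fingers":[-1,-1,-1,-1,-1,-1,-1,-1,-1,-1,-1,-1,-1,-1]}' | head -2; done
python3 - <<'E'
from h import *
o=robot.observe();R=cv2.Rodrigues(o['tcp_rot'])[0];print(o['joints']);print(R.T@(np.array([.578,-.246,.122])-o['position'])/.15,R[:,0])
a=grab('wrist');b=grab('side')
cv2.imwrite('pics/c1.png',cv2.cvtColor(np.hstack([a['img'][:,100:420],cv2.resize(b['img'][80:336,172:492],(480,384))]),cv2.COLOR_RGB2BGR))
E
```

```text
t: 17.1
position: [0.6586, 0.0391, 0.1894]
t: 18.5
position: [0.6181, -0.1031, 0.1834]
t: 19.9
position: [0.5776, -0.2453, 0.1773]
[-5.79514846e-01  5.92964408e-01  1.47749345e+00  3.97080563e-04
  1.07147202e+00  9.15605115e-01]
[0.00209673 0.00526448 0.36863691] [ 9.97152269e-01  7.54145167e-02 -5.50508072e-05]
```

View pics/c1.png

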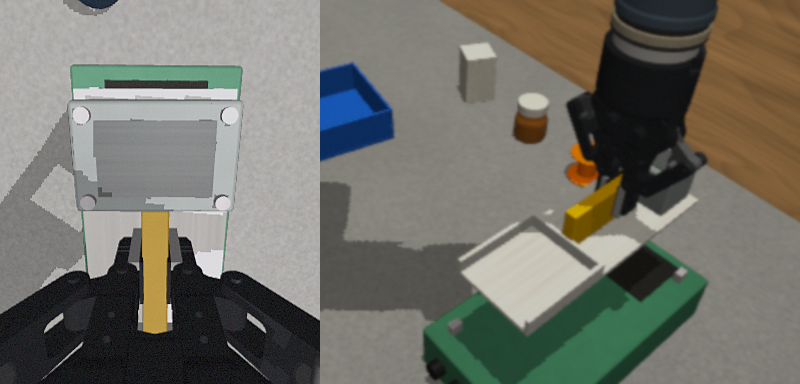

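The bracket sits unchanged in the grip: the block is at rows 101–211 of the wrist view, as it was at the level lift. The chassis lies underneath and lined up, so I lower to about 5 cm above the seat and check.

```bash
python3 -m crank '{"translation":[[0,0.005,0.03],[0,0.005,0.09],[0,0.005,0.16],[0,0.005,0.23],[0,0.005,0.29],[0,0.005,0.33],[0,0.005,0.36],[0,0.005,0.37],[0,0.005,0.37],[0,0.005,0.37],[0,0.005,0.37],[0,0.005,0.37]],"turn":[[0,0,0],[0,0,0],[0,0,0],[0,0,0],[0,0,0],[0,0,0],[0,0,0],[0,0,0],[0,0,0],[0,0,0],[0,0,0],[0,0,0]],"fingers":[-1,-1,-1,-1,-1,-1,-1,-1,-1,-1,-1,-1]}'
python3 - <<'E'
from tilt import *
d=grab('wrist')
hsv=cv2.cvtColor(d['img'],cv2.COLOR_RGB2HSV)
block(d,[[168,101],[343,99],[337,211],[176,211]])
b=grab('side');a=grab('scene')
cv2.imwrite('pics/e1.png',cv2.cvtColor(np.hstack([cv2.resize(b['img'][130:384,172:492],(400,318)),cv2.resize(a['img'][80:239,80:280],(400,318))]),cv2.COLOR_RGB2BGR))
m,l,s,c=mask(a,(0,100,40),(12,255,200))
for x,e in zip(s[1:],c[1:]):
    if x[4]>5 and e[0]>320 and e[1]<250: print('ins',x[4],ray(a,e,.012)[0,:2])
E
```

```text
t: 21.2
position: [0.5779, -0.2465, 0.1223]
tcp_rot: [3.139, 0.118, 0.001]
ft_force: [0.7, 0.3, -6.9]
opening: 0.0109
grasp_force: 100.0
origin [ 0.544 -0.251  0.103] xaxis [0.994 0.086 0.066] zaxis [-0.068  0.013  0.998] err [2.012]
origin [ 0.532 -0.25   0.156] xaxis [ 0.885  0.077 -0.459] zaxis [0.458 0.021 0.889] err [4.526]
ins 63 [0.456 0.221]
ins 29 [0.47  0.267]
```

View pics/e1.png

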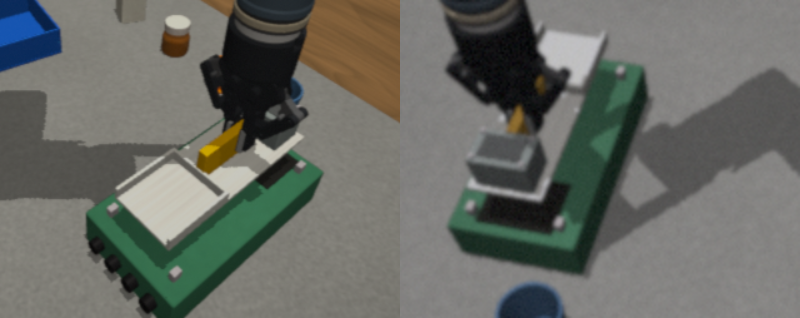

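```bash
python3 - <<'E'
from tilt import *
from scipy.optimize import least_squares
d=load('wrist');g=cv2.cvtColor(d['img'],cv2.COLOR_RGB2GRAY).astype(float)
for c0,c1 in((195,205),(300,310)):
    p=g[60:225,c0:c1].mean(1);dp=np.diff(p);print([(60+i+.5,round(dp[i])) for i in np.where(abs(dp)>12)[0]])
o=robot.observe();T=cv2.Rodrigues(o['tcp_rot'])[0]
def proj(th,dx,pts):
    c,s=np.cos(th),np.sin(th)
    q=np.array(pts)-[.036+dx,0,.0116]          # bracket rel. TCP
    q=np.c_[c*q[:,0]-s*q[:,2],q[:,1],s*q[:,0]+c*q[:,2]]  # th>0: +x end up
    w=o['position']+q@np.c_[T[:,0],-T[:,1],-T[:,2]].T
    pc=(w-d['position'])@rot(d);uv=pc@d['intrinsics'].T;return uv[:,:2]/uv[:,2:]
P=[[.12,0,.004],[.115,0,.048],[.07,0,.048]]
for th in(-.05,0,.05,.1): print(th,proj(th,0,P)[:,1])
print(proj(0,0,[[.115,.033,.048],[.115,-.033,.048],[.07,-.033,.048],[.07,.033,.048]]))
E
```

```text
[(np.float64(74.5), -49), (np.float64(75.5), -54), (np.float64(86.5), -16), (np.float64(87.5), 99), (np.float64(88.5), 83), (np.float64(94.5), -14), (np.float64(97.5), -13), (np.float64(98.5), -73), (np.float64(99.5), -17), (np.float64(100.5), 42), (np.float64(101.5), 14), (np.float64(119.5), -47), (np.float64(184.5), -13), (np.float64(189.5), -12), (np.float64(196.5), 24), (np.float64(209.5), -22), (np.float64(210.5), 70), (np.float64(211.5), 15)]
[(np.float64(75.5), -51), (np.float64(76.5), -45), (np.float64(87.5), 41), (np.float64(88.5), 134), (np.float64(97.5), 14), (np.float64(98.5), -70), (np.float64(99.5), -52), (np.float64(100.5), 61), (np.float64(101.5), 14), (np.float64(119.5), -30), (np.float64(120.5), -22), (np.float64(196.5), 51), (np.float64(209.5), -22), (np.float64(210.5), 42), (np.float64(211.5), 28), (np.float64(212.5), -12)]
-0.05 [ 88.339  92.539 206.655]
0 [ 87.063  97.365 212.246]
0.05 [ 86.162 103.098 218.046]
0.1 [ 85.675 109.783 224.029]
[[164.997  97.337]
 [347.183  97.394]
 [336.038 212.273]
 [175.731 212.218]]
```

The edge rows (88, 99.5 and 211) match a level bracket within about 0.01 rad. Its origin is within a few mm of the seat centre, and the insulators are in the box, so I hand in.

```bash
python3 -c "
from rig import robot
print(robot.sign_off())"
```

```text
the job is handed in; nothing more can be done
None
```

The job is handed in, with no verdict returned: all three insulators are in the blue box, and the bracket is held level about 5 cm above the chassis seat, aligned, with its block end over the pad.

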